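# Put the morning things back in their places on the bathroom shelf

### The arm

A 6-joint arm with a two-finger parallel gripper is mounted at the origin on the work surface. World frame = base frame: x ahead of the robot, y to its left, z up, the work surface at z = 0. Lengths are in m, angles in degrees, forces in N, time in s.
With the tool pointing down it reaches from about 0.375 to 0.925 m from the base axis. Payload 5.7 kg.
Tool frame: the origin (TCP) lies on the centre line of the jaws, within the pads' length; the fingertips stand r.tip_reach ahead of it and the grasp point (between the pads) lies 5 mm behind it (r.tip_reach is the distance from the TCP to the fingertips, in m); z points along the fingers, y is the line along which they close (so a half turn about z gives the same grasp; the last joint's range is limited). The gripper opens to 85 mm and grips with 20 to 120 N. Pads are 22 mm wide; open, the fingers measure 114 mm over their backs; the gripper's body (76 mm by 85 mm) begins 54 mm behind the grasp point. The pads swing forward as they close: fully open they stand 13 mm farther back than shut.
Start: joints at [-74.719, 20.558, 86.54, -0, 72.909, -6.595], TCP at [0.224, -0.557, 0.245] pointing down, gripper open.
Joint ranges: [-170.27, 170.27], [-57.76, 135], [12.27, 136.19], [-55.21, 235.2], [11.17, 155.16], [-170.74, 170.74]. Speed limits (degrees/s): [136.94, 136.94, 180, 180, 180, 180].

### API

Orientations are given as a 3x3 rotation matrix whose columns are the frame's x, y, z axes.
In Python, from station import r gives the robot as it stands. The module is installed in compiled form; this text tells all that it offers.
- The arm moves only by the tool jog_arm, never from a script. Its argument "increments" is a list of rows, each a list of 7 numbers: the shift along the tool's x, y, z in cm, then the turn, a rotation vector about the tool's x, y, z in rad, then the opening in per cent of the stroke, from 0 (shut) to 100 (fully open). In form: [[dx, dy, dz, ax, ay, az, grip], ...]. A call has 1 to 20 rows; each row is the pose to reach, as a shift and turn from the pose commanded when the call began, along the tool's axes at that moment; what a row does not reach only later rows make up. A row lasts 1/12 s, in which the tool goes at most 41.7 mm and 7.16 degrees, less where a joint would pass 70% of its speed; a pose out of reach is approached as far as the arm can. A call with a gripper value outside its range is refused whole. The fingers move at their own pace and stop on an object; "newtons" is the grip in N (left out, the last holds). Time passes only in rows, so rows that repeat a pose let the fingers close. It gives the time, the measured TCP pose, the force, the opening and the grip force at its end, in the units of the state.
- r.state(): the state, without advancing time (a new reading comes with each control period).
- r.grab_frame(name): name is "side" or "top"; returns the picture (400x640x3 uint8, blue, green, red); there is no depth.
- r.calibration(name): a dict with "fx", "fy", "cx", "cy" (pixels), "rvec" (rotation vector, rad) and "tvec" (3), from world to camera coordinates, as OpenCV has them. Camera axes: x right, y down, z forward; pixel columns grow to the right and rows downward; lengths in m; the calibration is good to about 2 mm. A picture is of the moment at which its call begins. calibration takes no time and is no camera call.
- r.sign_off(): hands the job in; it is judged then, once.
The state is a dict: "time_s": time; "joint_pos": joint angles; "joint_vel": joint speeds; "joint_efforts": joint torques, N m; "tcp_pos": TCP position; "ee_rot": TCP orientation; "wrist_force": force on the tool from outside, world axes, zero at the start; "wrist_torque": the same for the moment, N m; "grip_width": finger opening in m; "grip_force": force on a finger pad.
Only numpy, scipy, OpenCV 4.12 (cv2) and the standard library are available. Lean on these libraries where they do the work, as an engineer would, in place of code of your own. Each camera call takes 0.05 s, during which the arm holds its last target. There are 200 camera calls.

### The job

Tidy the bathroom shelf: stand the deodorant stick in the oval cup, set the ring dish in the middle of the round cork pad, and lay the hairbrush, bristles up, lengthwise and centred on the long cork pad. Stand the aluminium tin in the upper tray of the white rack, broad side against the soap carton's broad side, and have the sliding stop pushed up snug, so that carton and tin stand upright with no slack between the high end wall and the stop. Do not knock over the soap carton or tip the ring dish on the way.

Things in the scene. Friction and masses are not known exactly. Their poses are not given: they have to be found in the camera images.
- deodorant: Capped deodorant stick standing upright, oval in plan: 60 mm long (its x) by 32 mm wide (its y), 100 mm tall plus a 2 mm crown; white below, grey cap from 60 mm up (the cap stays on). Origin: centre of the underside; z up. About 90 g. Grip it across the 32 mm.
- ring_dish: Small white ceramic ring dish: round saucer 84 mm across and 18 mm high, with a plain round post in its middle, 16 mm thick, rising to 60 mm above the underside (straight from 10 to 55 mm), by which it can be lifted. Origin: centre of the underside; z up. About 130 g.
- hairbrush: Bamboo hairbrush, 200 mm long, lying bristles up. Origin: underside, mid-length; x along the brush towards the head, z up. Handle x = -100 to +4 mm, 24 mm wide, 16 thick; head x = +4 to +100 mm, 62 wide, 14 thick, bristles up to 29 mm. Centre of mass within 20 mm of the origin; grip it across the handle at x = -15 mm. About 90 g.
- tin: Flat aluminium tin with its hinged flap shut, standing on one short end: 25 mm thick (its x), 56 mm wide (its y), 80 mm tall. Origin: centre of the end it stands on; z up. About 100 g. Grip it across the 56 mm near the top. Either broad face may be towards the carton.
- oval_cup: Low white ceramic oval cup, fixed: outside 88 mm (its x) by 58 mm (its y), 30 mm high; inside 80 by 50 mm, floor 4 mm above its underside. Holder of the deodorant. Origin: centre of the underside; z up.
- round_pad: Round cork pad, fixed, 100 mm across, 8 mm thick. Place of the ring dish. Origin: centre of the underside.
- long_pad: Oblong cork pad, fixed, 236 mm long (its x), 86 mm wide (its y), 8 mm thick. Place of the hairbrush, whose head may point either way along it. Origin: centre of the underside.
- rack: White plastic two-tier stacking rack, fixed, 230 mm long (x), 100 wide (y). Upper tray: floor 100 mm above the underside, inside x from -110 to +110 mm, 92 mm wide; long sides and -x end rise 32 mm above the floor, the +x end wall 60 mm. The soap carton stands by that high wall. Lower tier is full. Origin: centre of the rack's underside, z up.
- carton: Brown card soap carton standing upright in the upper tray with its broad side 1 to 4 mm from the high end wall: 28 mm thick (its x), 60 mm wide (its y), 72 mm tall. Origin: centre of its underside. About 110 g. It stays there; the tin goes next to it.
- stop_face (a point): Centre of the face, turned to the carton, of a grey stop sliding along the rack's x in the upper tray (1.2 N friction, stays put), 26 mm above the tray floor; starts well clear of the carton. Plate 5 mm thick, 88 wide, 1 to 51 mm above the floor, with an equally high thumb block behind: 26 mm wide, its back 31 mm behind the face; push it there with shut fingers. Face can reach rack x = +70 mm.

How it is judged:
By the outcome, as a careful person would: the job done as asked, in the order asked, and still so for the second after the job is handed in, with the robot touching nothing.
It also fails if it takes over 109 s, if anything falls off the work surface, if the arm or the gripper's body presses on something with over 40 N, if the wrist force passes 120 N, or if a joint passes its speed limit or range.

## Working session

There is one attempt and no reset: what is moved stays moved. The work goes in short steps, Python scripts to look and compute and a tool call to move; the robot and the scene stay as the last step left them, time stands still between calls to the robot, and variables do not carry over. Pictures are saved under pics/ and viewed, at most 14 in all, crops included, and the job is handed in when it is done.

Besides the shell and the picture viewer there is one more tool, called as name([rows], argument=value, ...), one row to a line, values as JSON. jog_arm: Moves the arm, as the interface text tells. Its arguments: {"type":"object","properties":{"increments":{"type":"array","items":{"type":"array","items":{"type":"number"}}},"newtons":{"type":"number"}},"required":["increments"]}

```bash
mkdir -p pics; cat > h.py <<'E'
import numpy as np, cv2
from station import r
def cal(n):
    c=r.calibration(n);K=np.array([[c["fx"],0,c["cx"]],[0,c["fy"],c["cy"]],[0,0,1.]])
    return K,cv2.Rodrigues(np.array(c["rvec"],float))[0],np.array(c["tvec"],float).reshape(3)
def ray(n,u,v):
    K,R,t=cal(n);return -R.T@t,R.T@np.linalg.inv(K)@np.array([u,v,1.])
def onz(n,u,v,z):
    o,d=ray(n,u,v);return o+d*(z-o[2])/d[2]
def proj(n,p):
    K,R,t=cal(n);q=K@(R@np.array(p,float)+t);return q[:2]/q[2]
E
python3 - <<'E'
from h import *
for n in("top","side"):
    cv2.imwrite(f"pics/{n}0.png",r.grab_frame(n));o,d=ray(n,320,200);print(n,o,d,cal(n)[0][0,0])
s=r.state();print(s["tcp_pos"],s["ee_rot"],r.tip_reach,s["time_s"])
E
```

```text
top [0.45339538 0.00468163 1.10508564] [ 0.10096338 -0.00212194 -0.9948945 ] 420.4771004049907
side [0.40823642 0.991057   0.70739347] [ 0.10148952 -0.83859051 -0.53531317] 455.1091311167423
[ 0.2233622  -0.55622095  0.24453473] [[ 9.28003150e-01  3.72572058e-01 -4.63442453e-04]
 [ 3.72572302e-01 -9.28001721e-01  1.63896589e-03]
 [ 1.80557501e-04 -1.69363133e-03 -9.99998550e-01]] 0.014 0.1
```

View pics/top0.png

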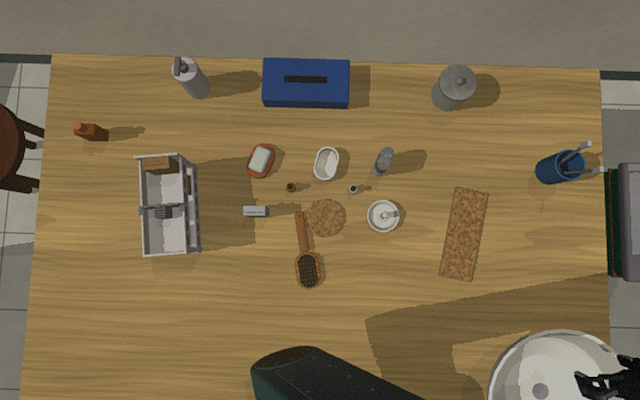

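View pics/side0.png

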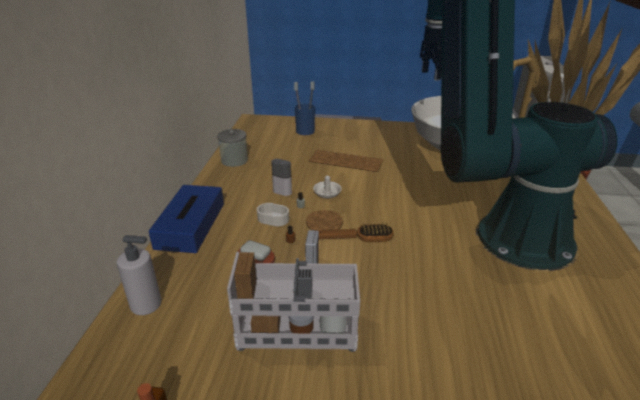

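The top view has +x up and +y left. Rack is at about (168,205), carton (160,165), stop (160,211), tin (255,211), brush (304,250), round pad (326,217), dish (383,216), cup (327,164), deodorant (384,160) and long pad (464,233). I'll enlarge both views for accurate corners.

```bash
python3 - <<'E'
from h import *
a=cv2.imread("pics/top0.png");b=cv2.imread("pics/side0.png")
z=lambda im,x0,y0,x1,y1,s:cv2.resize(im[y0:y1,x0:x1],None,fx=s,fy=s,interpolation=cv2.INTER_CUBIC)
A=z(a,130,145,330,295,4);cv2.imwrite("pics/c1.png",A)   # 800x600
B=z(a,300,140,500,290,4);cv2.imwrite("pics/c2.png",B)
C=z(b,220,150,420,300,4);cv2.imwrite("pics/c3.png",C)
E
```

```text
(no output)
```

View pics/c1.png

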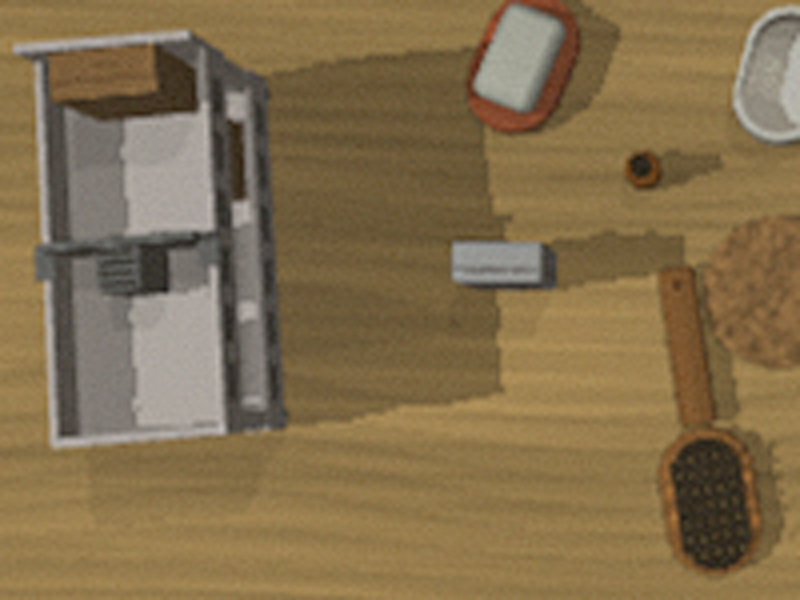

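View pics/c2.png

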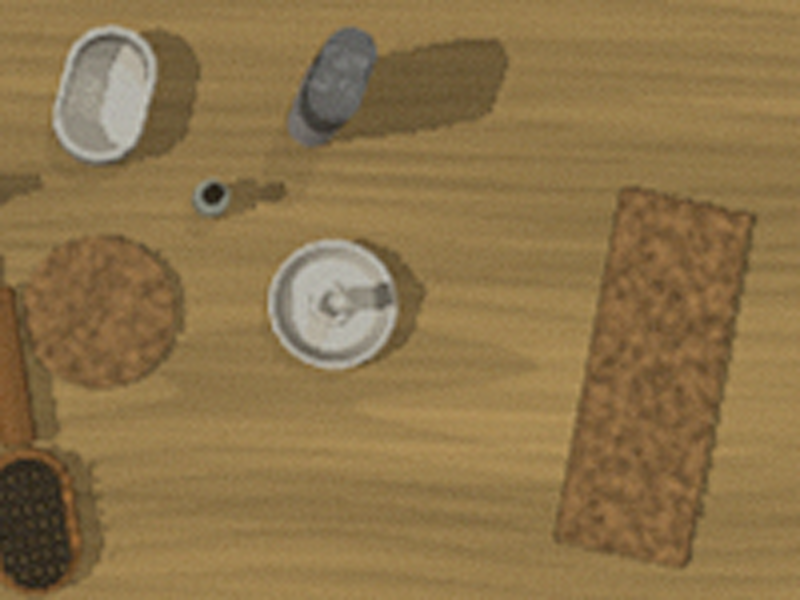

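View pics/c3.png

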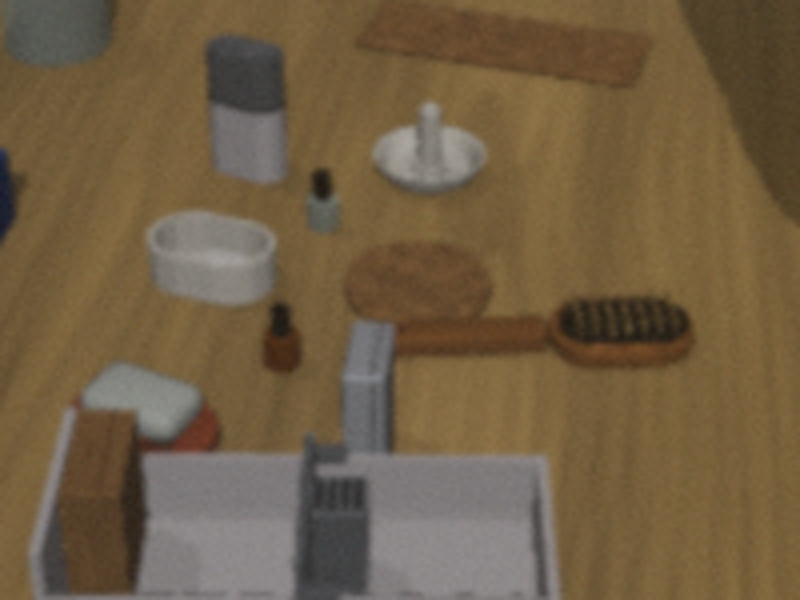

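The crops give clear corners: tin top (452–543, 241–284 in c1), rack low-end corners (52,447)/(227,434), high wall (14,50)/(190,33), and long-pad corners (620,187),(755,214),(690,567),(556,541) in c2. Now I'll compute the poses.

```bash
python3 - <<'E'
from h import *
np.set_printoptions(precision=4,suppress=True)
P1=lambda X,Y:((X+.5)/4-.5+130,(Y+.5)/4-.5+145)
P2=lambda X,Y:((X+.5)/4-.5+300,(Y+.5)/4-.5+140)
P3=lambda X,Y:((X+.5)/4-.5+220,(Y+.5)/4-.5+150)
T=lambda P,l,z:np.array([onz("top",*P(*p),z)[:2] for p in l])
ang=lambda d:np.degrees(np.arctan2(d[1],d[0]))
lo=T(P1,[(52,447),(227,434)],.132);hi=T(P1,[(14,50),(190,33)],.160)
print("rack lo",lo,np.linalg.norm(lo[1]-lo[0]),"hi",hi,np.linalg.norm(hi[1]-hi[0]));d=hi.mean(0)-lo.mean(0);print(" len",np.linalg.norm(d),ang(d),ang(lo[0]-lo[1])-90,ang(hi[0]-hi[1])-90,"c",(lo.mean(0)+hi.mean(0))/2)
c=T(P1,[(48,52),(157,43),(157,94),(53,103)],.172);print("carton",c.mean(0),ang(c[0]-c[1])-90,np.linalg.norm(c[0]-c[1]))
s=T(P1,[(40,250),(212,236)],.151);print("stop face",s,ang(s[0]-s[1])-90)
t=T(P1,[(452,241),(543,241),(545,284),(453,284)],.08);print("tin",t.mean(0),ang(t[0]-t[1])-90,ang(t[3]-t[2])-90)
print("brush ends",T(P1,[(675,268)],.016),T(P1,[(712,572)],.01),"mid handle",T(P1,[(697,425)],.016))
lp=T(P2,[(620,187),(755,214),(690,567),(556,541)],.008);print("long",lp.mean(0),ang(lp[0]-lp[3]),ang(lp[1]-lp[2]))
print("round",T(P2,[(103,311)],.008), "dish",T(P2,[(333,304)],.018))
img=cv2.imread("pics/top0.png");hsv=cv2.cvtColor(cv2.GaussianBlur(img,(3,3),0),cv2.COLOR_BGR2HSV);m=((hsv[...,1]<70)*255).astype(np.uint8)
for n,(x0,y0,x1,y1),z in[("cup",(308,140,345,186),.03),("deo",(368,140,400,180),.06),("dish",(362,192,402,236),.018),("tin",(240,202,272,220),.08)]:
    cs,_=cv2.findContours(m[y0:y1,x0:x1],cv2.RETR_EXTERNAL,cv2.CHAIN_APPROX_NONE);k=max(cs,key=cv2.contourArea)
    w=np.array([onz("top",p[0][0]+x0,p[0][1]+y0,z)[:2] for p in k],np.float32)
    print(n,cv2.minAreaRect(w*1000),cv2.fitEllipse(w*1000))
# deodorant: cap top ellipse pick (top), base pick (side)
dt=T(P2,[(375,40),(303,104),(352,27),(325,133)],.1);print("deo top",dt)
print("deo base side",[onz("side",*P3(*p),0)[:2] for p in[(215,173),(272,184),(288,180)]])
print("side dish ctr",onz("side",*P3(430,157),.018)[:2],"post top",onz("side",*P3(430,104),.06)[:2])
print("side cup",onz("side",*P3(212,238),.03)[:2])
E
```

```text
rack lo [[0.4102 0.4054]
 [0.4205 0.3057]] 0.10030119232229746 hi [[0.6349 0.4314]
 [0.6477 0.3318]] 0.10038644556247167
 len 0.22743003999877998 6.570033406903305 5.9071100246120665 7.3397127844594365 c [0.5284 0.3686]
carton [0.621  0.3746] 6.521706377343577 0.061313326986713816
stop face [[0.5218 0.4123]
 [0.5327 0.3151]] 6.381866345113963
tin [0.5275 0.1625] 1.6925832810646142 1.6890003465638443
brush ends [[0.5319 0.0576]] [[0.3378 0.0275]] mid handle [[0.4312 0.04  ]]
long [ 0.4882 -0.3738] -10.246313645553476 -10.878843143375732
round [[ 0.5195 -0.013 ]] dish [[ 0.5279 -0.1616]]
cup ((658.6702880859375, -9.904006958007812), (59.81020736694336, 91.16471862792969), 77.89297485351562) ((658.6546020507812, -9.745168685913086), (61.403785705566406, 93.38563537597656), 76.9036865234375)
deo ((661.8381958007812, -153.58157348632812), (37.11204528808594, 80.36847686767578), 64.8375244140625) ((662.6138916015625, -153.14785766601562), (35.75245666503906, 83.30535888671875), 61.91575622558594)
dish ((528.3141479492188, -160.69436645507812), (80.41487121582031, 80.6144790649414), 1.6838107109069824) ((528.2155151367188, -161.39697265625), (81.34363555908203, 81.84745788574219), 46.588409423828125)
tin ((527.0010986328125, 159.3345489501953), (26.951065063476562, 61.4298210144043), 1.6923476457595825) ((526.947509765625, 160.0937957763672), (29.483781814575195, 71.5721664428711), 177.9849395751953)
deo top [[ 0.6838 -0.1723]
 [ 0.643  -0.1291]
 [ 0.6914 -0.1582]
 [ 0.6257 -0.1427]]
deo base side [array([ 0.6849, -0.1394]), array([ 0.64  , -0.1293]), array([ 0.6293, -0.1363])]
side dish ctr [ 0.5255 -0.1522] post top [ 0.5264 -0.1569]
side cup [ 0.6578 -0.0088]
```

```bash
cat >> h.py <<'E'
def go(x,y,z,phi):
    """increments (cm, rad) from the present pose to TCP x,y,z with tool x at yaw phi (deg), pointing down"""
    from scipy.spatial.transform import Rotation as Ro
    s=r.state();R=np.array(s["ee_rot"]);a=np.radians(phi);c,n=np.cos(a),np.sin(a)
    G=np.array([[c,n,0],[n,-c,0],[0,0,-1]])
    d=R.T@(np.array([x,y,z])-s["tcp_pos"])*100;w=Ro.from_matrix(R.T@G).as_rotvec()
    print("go",np.round(d,2),np.round(w,3),"rows",round(max(np.linalg.norm(d)/4.17,np.degrees(np.linalg.norm(w))/7.16),1))
def st():
    s=r.state();print("t",round(s["time_s"],1),"tcp",np.round(s["tcp_pos"],4),"phi",np.round(np.degrees(np.arctan2(s["ee_rot"][1][0],s["ee_rot"][0][0])),2),"F",np.round(s["wrist_force"],1),"w",round(s["grip_width"],4),"gf",round(s["grip_force"],1))
E
python3 - <<'E'
from h import *
a=cv2.imread("pics/top0.png");b=cv2.imread("pics/side0.png")
z=lambda im,x0,y0,w,h,s:cv2.resize(im[y0:y0+h,x0:x0+w],None,fx=s,fy=s,interpolation=cv2.INTER_CUBIC)
cv2.imwrite("pics/c4.png",np.hstack([z(a,367,142,40,40,10),z(b,262,152,40,40,10)]))
go(.66,-.152,.2,-18)
E
```

```text
go [ 55.58 -21.24   4.5 ] [-0.002  0.     0.696] rows 14.3
```

View pics/c4.png

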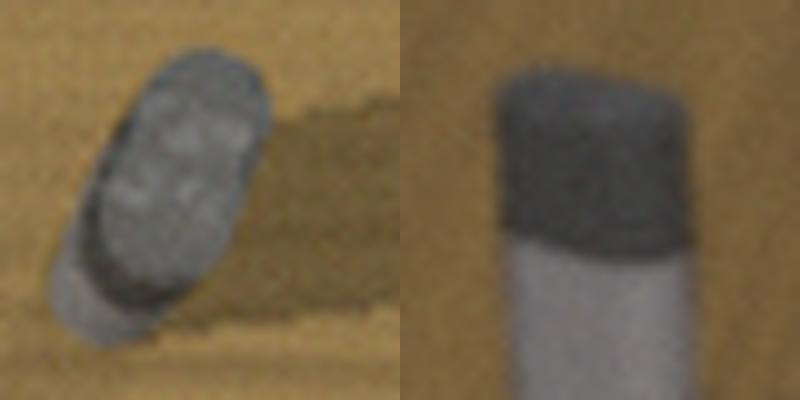

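Deodorant cap's top face is centred at about (385,158.4) in the top view, with its long axis turned about −21°.

```bash
python3 - <<'E'
from h import *
print(onz("top",384.95,158.35,.1)); a=onz("top",384.95-2.8,158.35+6.5,.1);b=onz("top",384.95+2.8,158.35-6.5,.1);print(np.degrees(np.arctan2(*(b-a)[1::-1])))
E
```

```text
[ 0.66162651 -0.15209578  0.1       ]
-22.06527289541616
```

jog_arm([
  [55.6, -21.2, 4.5, 0, 0, 0.72, 70],
  [55.6, -21.2, 4.5, 0, 0, 0.72, 70],
  [55.6, -21.2, 4.5, 0, 0, 0.72, 70],
  [55.6, -21.2, 4.5, 0, 0, 0.72, 70],
  [55.6, -21.2, 4.5, 0, 0, 0.72, 70],
  [55.6, -21.2, 4.5, 0, 0, 0.72, 70],
  [55.6, -21.2, 4.5, 0, 0, 0.72, 70],
  [55.6, -21.2, 4.5, 0, 0, 0.72, 70],
  [55.6, -21.2, 4.5, 0, 0, 0.72, 70],
  [55.6, -21.2, 4.5, 0, 0, 0.72, 70],
  [55.6, -21.2, 4.5, 0, 0, 0.72, 70],
  [55.6, -21.2, 4.5, 0, 0, 0.72, 70],
  [55.6, -21.2, 4.5, 0, 0, 0.72, 70],
  [55.6, -21.2, 4.5, 0, 0, 0.72, 70],
  [55.6, -21.2, 4.5, 0, 0, 0.72, 70],
  [55.6, -21.2, 4.5, 0, 0, 0.72, 70],
  [55.6, -21.2, 4.5, 0, 0, 0.72, 70],
])

```text
time_s: 1.52
tcp_pos: [0.6609, -0.1513, 0.1993]
ee_rot: [[0.944, -0.329, -0.001], [-0.329, -0.944, 0.0], [-0.001, 0.0, -1.0]]
wrist_force: [-0.4, -0.4, -0.1]
grip_width: 0.0597
grip_force: 0.0
```

jog_arm([
  [0.1, 0.05, 4, 0, 0, 0.05, 70],
  [0.1, 0.05, 7, 0, 0, 0.05, 70],
  [0.1, 0.05, 10, 0, 0, 0.05, 70],
  [0.1, 0.05, 12.4, 0, 0, 0.05, 70],
  [0.1, 0.05, 12.4, 0, 0, 0.05, 70],
  [0.1, 0.05, 12.4, 0, 0, 0.05, 0],
  [0.1, 0.05, 12.4, 0, 0, 0.05, 0],
  [0.1, 0.05, 12.4, 0, 0, 0.05, 0],
  [0.1, 0.05, 12.4, 0, 0, 0.05, 0],
  [0.1, 0.05, 12.4, 0, 0, 0.05, 0],
  [0.1, 0.05, 12.4, 0, 0, 0.05, 0],
  [0.1, 0.05, 12.4, 0, 0, 0.05, 0],
], newtons=35)

```text
time_s: 2.52
tcp_pos: [0.6624, -0.1542, 0.0783]
ee_rot: [[0.926, -0.378, 0.003], [-0.378, -0.926, -0.001], [0.003, 0.0, -1.0]]
wrist_force: [-1.1, -0.3, 6.9]
grip_width: 0.0316
grip_force: 38.7
```

```bash
python3 - <<'E'
from h import *
st(); go(.6587,-.0098,.13,-12.1); go(.6587,-.0098,.0805,-12.1)
E
```

```text
t 2.5 tcp [ 0.6624 -0.1542  0.0783] phi -22.23 F [-1.1 -0.3  6.9] w 0.0316 gf 38.7
go [ -5.79 -13.23  -5.19] [ 0.    -0.003 -0.177] rows 3.7
go [ -5.8  -13.23  -0.24] [ 0.    -0.003 -0.177] rows 3.5
```

jog_arm([
  [0, 0, -2, 0, 0, 0, 0],
  [0, 0, -5.5, 0, 0, 0, 0],
  [0, 0, -5.5, 0, 0, 0, 0],
  [-2, -4, -5.5, 0, 0, -0.09, 0],
  [-4, -8, -5.5, 0, 0, -0.177, 0],
  [-5.8, -11, -5.5, 0, 0, -0.177, 0],
  [-5.8, -13.3, -5.5, 0, 0, -0.177, 0],
  [-5.8, -13.3, -5.5, 0, 0, -0.177, 0],
  [-5.8, -13.3, -5.5, 0, 0, -0.177, 0],
  [-5.8, -13.3, -5.5, 0, 0, -0.177, 0],
])

```text
time_s: 3.35
tcp_pos: [0.6581, -0.0089, 0.1315]
ee_rot: [[0.978, -0.209, 0.0], [-0.209, -0.978, -0.001], [0.001, 0.0, -1.0]]
wrist_force: [-0.2, 0.3, -0.1]
grip_width: 0.0316
grip_force: 37.6
```

```bash
python3 - <<'E'
from h import *
st(); go(.6587,-.0098,.083,-12.1)
E
```

```text
t 3.4 tcp [ 0.6581 -0.0089  0.1315] phi -12.06 F [-0.2  0.3 -0.1] w 0.0316 gf 37.6
go [0.07 0.07 4.85] [ 0.    -0.001  0.001] rows 1.2
```

jog_arm([
  [0.1, 0.05, 2, 0, 0, 0, 0],
  [0.1, 0.05, 3.5, 0, 0, 0, 0],
  [0.1, 0.05, 4.4, 0, 0, 0, 0],
  [0.1, 0.05, 4.9, 0, 0, 0, 0],
  [0.1, 0.05, 4.9, 0, 0, 0, 0],
])

```text
time_s: 3.77
tcp_pos: [0.6586, -0.0104, 0.0826]
ee_rot: [[0.978, -0.211, -0.001], [-0.211, -0.978, 0.0], [-0.001, 0.0, -1.0]]
wrist_force: [0.4, -0.5, -2.1]
grip_width: 0.0315
grip_force: 37.9
```

```bash
python3 - <<'E'
from h import *
st();b=r.grab_frame("side");cv2.imwrite("pics/d1.png",cv2.resize(b[120:240,230:390],None,fx=5,fy=5,interpolation=2))
E
```

```text
t 3.8 tcp [ 0.6586 -0.0104  0.0826] phi -12.18 F [ 0.4 -0.5 -2.1] w 0.0315 gf 37.9
```

View pics/d1.png

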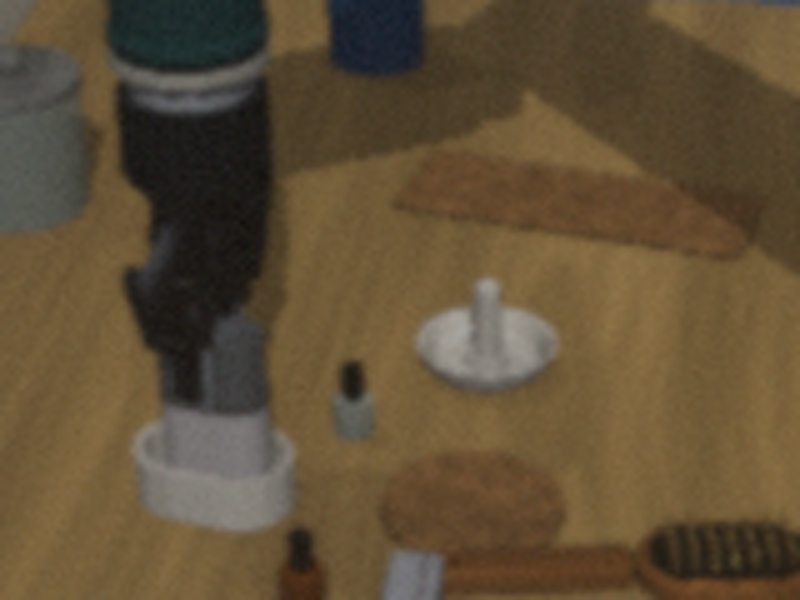

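The deodorant stands centred in the cup, about 165–270 against the cup's 135–296. I'll release it and lift away.

jog_arm([
  [0, 0, 0.15, 0, 0, 0, 0],
  [0, 0, 0.15, 0, 0, 0, 0],
  [0, 0, 0.15, 0, 0, 0, 60],
  [0, 0, 0.15, 0, 0, 0, 60],
  [0, 0, 0.15, 0, 0, 0, 60],
  [0, 0, 0.15, 0, 0, 0, 60],
  [0, 0, 0.15, 0, 0, 0, 60],
  [0, 0, -3, 0, 0, 0, 60],
  [0, 0, -7, 0, 0, 0, 60],
  [0, 0, -11, 0, 0, 0, 60],
  [0, 0, -11, 0, 0, 0, 60],
])

```text
time_s: 4.73
tcp_pos: [0.6639, -0.0098, 0.2009]
ee_rot: [[0.978, -0.209, 0.014], [-0.209, -0.978, -0.001], [0.014, -0.001, -1.0]]
wrist_force: [1.7, -0.8, 0.8]
grip_width: 0.0511
grip_force: 0.0
```

```bash
python3 - <<'E'
from h import *
st(); go(.5282,-.1612,.14,0);go(.5282,-.1612,.04,0)
E
```

```text
t 4.7 tcp [ 0.6639 -0.0098  0.2009] phi -12.09 F [ 1.7 -0.8  0.8] w 0.0511 gf 0.0
go [-10.18  17.66   5.93] [ 0.    -0.014 -0.211] rows 5.1
go [-10.32  17.67  15.93] [ 0.    -0.014 -0.211] rows 6.2
```

jog_arm([
  [-4, 7, 0, 0, 0, -0.1, 50],
  [-9.6, 17.5, 0, 0, 0, -0.211, 50],
  [-9.6, 17.5, 4, 0, 0, -0.211, 50],
  [-9.6, 17.5, 4, 0, 0, -0.211, 50],
  [-9.6, 17.5, 4, 0, 0, -0.211, 50],
  [-9.6, 17.5, 4, 0, 0, -0.211, 50],
  [-9.6, 17.5, 4, 0, 0, -0.211, 50],
  [-9.6, 17.5, 4, 0, 0, -0.211, 50],
  [-9.6, 17.5, 4, 0, 0, -0.211, 50],
  [-9.6, 17.5, 4, 0, 0, -0.211, 50],
])

```text
time_s: 5.57
tcp_pos: [0.5297, -0.1596, 0.1528]
ee_rot: [[1.0, 0.001, 0.002], [0.001, -1.0, -0.0], [0.002, 0.0, -1.0]]
wrist_force: [-0.1, 0.3, 0.2]
grip_width: 0.0424
grip_force: 0.0
```

```bash
python3 - <<'E'
from h import *
st(); go(.5282,-.1612,.042,0)
E
```

```text
t 5.6 tcp [ 0.5297 -0.1596  0.1528] phi 0.08 F [-0.1  0.3  0.2] w 0.0424 gf 0.0
go [-0.17  0.16 11.08] [ 0.    -0.002  0.001] rows 2.7
```

jog_arm([
  [-0.15, 0.15, 4, 0, 0, 0, 50],
  [-0.15, 0.15, 8, 0, 0, 0, 50],
  [-0.15, 0.15, 10.5, 0, 0, 0, 50],
  [-0.15, 0.15, 11, 0, 0, 0, 50],
  [-0.15, 0.15, 11, 0, 0, 0, 50],
  [-0.15, 0.15, 11, 0, 0, 0, 0],
  [-0.15, 0.15, 11, 0, 0, 0, 0],
  [-0.15, 0.15, 11, 0, 0, 0, 0],
  [-0.15, 0.15, 11, 0, 0, 0, 0],
  [-0.15, 0.15, 11, 0, 0, 0, 0],
  [-0.15, 0.15, 11, 0, 0, 0, 0],
  [-0.15, 0.15, 11, 0, 0, 0, 0],
  [-0.15, 0.15, 11, 0, 0, 0, 0],
], newtons=35)

```text
time_s: 6.65
tcp_pos: [0.5286, -0.1624, 0.0442]
ee_rot: [[1.0, -0.0, 0.004], [-0.0, -1.0, -0.001], [0.004, 0.001, -1.0]]
wrist_force: [0.7, 1.5, 8.0]
grip_width: 0.0142
grip_force: 34.8
```

```bash
python3 - <<'E'
from h import *
st(); go(.5195,-.013,.1,0)
img=cv2.imread("pics/top0.png")
# round pad: cork vs wood by hue/sat stats, ellipse on the plane
h=cv2.cvtColor(cv2.GaussianBlur(img,(5,5),0),cv2.COLOR_BGR2LAB)
print("cork",h[212:222,320:332].mean((0,1)),"wood",h[245:255,330:350].mean((0,1)),"shadow",h[180:190,225:240].mean((0,1)))
E
```

```text
t 6.7 tcp [ 0.5286 -0.1624  0.0442] phi -0.02 F [0.7 1.5 8. ] w 0.0142 gf 34.8
go [ -0.89 -14.93  -5.6 ] [ 0.001 -0.004 -0.   ] rows 3.8
cork [112.         135.83333333 153.93333333] wood [138.405 131.925 157.96 ] shadow [ 98.78666667 130.81333333 149.95333333]
```

jog_arm([
  [0, 0, -1, 0, 0, 0, 0],
  [0, 0, -2, 0, 0, 0, 0],
  [0, 0, -4, 0, 0, 0, 0],
  [0, 0, -6, 0, 0, 0, 0],
  [0, 0, -6, 0, 0, 0, 0],
  [0, 0, -6, 0, 0, 0, 0],
  [0, 0, -6, 0, 0, 0, 0],
])

```text
time_s: 7.23
tcp_pos: [0.5265, -0.1618, 0.1025]
ee_rot: [[1.0, -0.0, 0.0], [-0.0, -1.0, -0.0], [0.0, 0.0, -1.0]]
wrist_force: [-0.5, -0.5, -1.3]
grip_width: 0.0146
grip_force: 34.2
```

```bash
python3 - <<'E'
from h import *
st();b=r.grab_frame("side");t=r.grab_frame("top")
z=lambda im,x0,y0,w,h,s:cv2.resize(im[y0:y0+h,x0:x0+w],None,fx=s,fy=s,interpolation=2)
cv2.imwrite("pics/e1.png",np.hstack([z(b,240,130,160,120,2.5),z(t,300,140,160,120,2.5)]))
go(.5195,-.013,.11,0)
img=cv2.imread("pics/top0.png")
h=cv2.cvtColor(cv2.GaussianBlur(img,(5,5),0),cv2.COLOR_BGR2LAB).astype(int)
m=((h[...,0]<126)&(h[...,1]>=134)).astype(np.uint8)*255;m=cv2.morphologyEx(m,cv2.MORPH_OPEN,np.ones((5,5)));
for n,(x0,y0,x1,y1) in[("round",(308,190,350,245)),("long",(430,175,500,290))]:
    cs,_=cv2.findContours(m[y0:y1,x0:x1],cv2.RETR_EXTERNAL,cv2.CHAIN_APPROX_NONE);k=max(cs,key=cv2.contourArea)
    w=np.array([onz("top",p[0][0]+x0,p[0][1]+y0,.008)[:2] for p in k],np.float32)*1000
    print(n,cv2.minAreaRect(w),cv2.fitEllipse(w)[:2],w.min(0),w.max(0))
E
```

```text
t 7.2 tcp [ 0.5265 -0.1618  0.1025] phi -0.02 F [-0.5 -0.5 -1.3] w 0.0146 gf 34.2
go [ -0.65 -14.84  -0.83] [-0.001  0.002 -0.   ] rows 3.6
round ((519.4028930664062, -12.064777374267578), (96.73847961425781, 88.9600830078125), 1.6946165561676025) ((519.6165161132812, -10.899022102355957), (92.5523910522461, 97.61625671386719)) [470.8237  -56.71634] [567.98535  33.12585]
long ((488.3556213378906, -372.51251220703125), (86.90502166748047, 235.44525146484375), 79.02943420410156) ((487.19720458984375, -371.8778076171875), (93.45716857910156, 291.9613037109375)) [ 368.55716 -433.38882] [ 607.67    -312.60812]
```

View pics/e1.png

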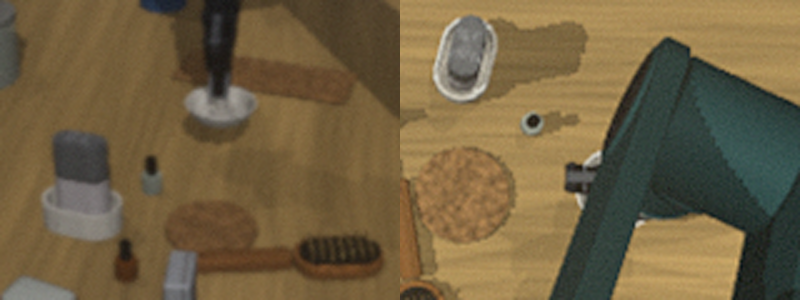

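The dish is held level and the deodorant stands in the cup. The brush handle cut off part of the round-pad mask, so I'll refine its centre with a circle fit.

```bash
python3 - <<'E'
from h import *
img=cv2.imread("pics/top0.png")
h=cv2.cvtColor(cv2.GaussianBlur(img,(3,3),0),cv2.COLOR_BGR2LAB).astype(int)
m=((h[...,0]<126)&(h[...,1]>=133)).astype(np.uint8)*255;m=cv2.morphologyEx(m,cv2.MORPH_OPEN,np.ones((5,5)));m=cv2.morphologyEx(m,cv2.MORPH_CLOSE,np.ones((5,5)))
x0,y0,x1,y1=306,190,352,245
k=max(cv2.findContours(m[y0:y1,x0:x1],cv2.RETR_EXTERNAL,cv2.CHAIN_APPROX_NONE)[0],key=cv2.contourArea)
w=np.array([onz("top",p[0][0]+x0,p[0][1]+y0,.008)[:2] for p in k if p[0][0]>3])*1000
print(w.min(0),w.max(0))
A=np.c_[2*w,np.ones(len(w))];s=np.linalg.lstsq(A,(w**2).sum(1),rcond=None)[0];print(s[:2],np.sqrt(s[2]+s[0]**2+s[1]**2))
go(.5195,-.0115,.06,0)
E
```

```text
[470.67101578 -59.32494383] [568.21807709  28.05849973]
[519.67904813 -10.28939164] 49.23862156492817
go [ -0.64 -14.99   4.17] [-0.001  0.002 -0.   ] rows 3.7
```

jog_arm([
  [-0.2, -4, -0.5, 0, 0, 0, 0],
  [-0.4, -8, -0.5, 0, 0, 0, 0],
  [-0.6, -11, -0.5, 0, 0, 0, 0],
  [-0.7, -13, -0.5, 0, 0, 0, 0],
  [-0.7, -14.5, -0.5, 0, 0, 0, 0],
  [-0.7, -15, -0.5, 0, 0, 0, 0],
  [-0.7, -15, -0.5, 0, 0, 0, 0],
  [-0.7, -15, -0.5, 0, 0, 0, 0],
  [-0.7, -15, -0.5, 0, 0, 0, 0],
  [-0.7, -15, -0.5, 0, 0, 0, 0],
])

```text
time_s: 8.17
tcp_pos: [0.5199, -0.0128, 0.1072]
ee_rot: [[1.0, -0.001, -0.0], [-0.001, -1.0, -0.0], [-0.0, 0.0, -1.0]]
wrist_force: [-0.6, -0.1, -1.2]
grip_width: 0.0149
grip_force: 34.4
```

```bash
python3 - <<'E'
from h import *
st();go(.5195,-.0115,.0522,0)
E
```

```text
t 8.2 tcp [ 0.5199 -0.0128  0.1072] phi -0.08 F [-0.6 -0.1 -1.2] w 0.0149 gf 34.4
go [-0.04 -0.13  5.5 ] [ 0.     0.    -0.001] rows 1.3
```

jog_arm([
  [-0.1, -0.2, 2.5, 0, 0, 0, 0],
  [-0.1, -0.2, 4.2, 0, 0, 0, 0],
  [-0.1, -0.2, 5, 0, 0, 0, 0],
  [-0.1, -0.2, 5.4, 0, 0, 0, 0],
  [-0.1, -0.2, 5.5, 0, 0, 0, 0],
  [-0.1, -0.2, 5.5, 0, 0, 0, 0],
])

```text
time_s: 8.67
tcp_pos: [0.5187, -0.0103, 0.0526]
ee_rot: [[1.0, -0.001, -0.001], [-0.001, -1.0, 0.0], [-0.001, -0.0, -1.0]]
wrist_force: [-0.2, 0.7, -1.3]
grip_width: 0.0146
grip_force: 34.5
```

```bash
python3 - <<'E'
from h import *
st()
E
```

```text
t 8.7 tcp [ 0.5187 -0.0103  0.0526] phi -0.04 F [-0.2  0.7 -1.3] w 0.0146 gf 34.5
```

jog_arm([
  [0.05, 0, 0.1, 0, 0, 0, 0],
  [0.05, 0, 0.15, 0, 0, 0, 0],
  [0.05, 0, 0.15, 0, 0, 0, 0],
  [0.05, 0, 0.15, 0, 0, 0, 30],
  [0.05, 0, 0.15, 0, 0, 0, 45],
  [0.05, 0, 0.15, 0, 0, 0, 45],
  [0.05, 0, 0.15, 0, 0, 0, 45],
  [0.05, 0, 0.15, 0, 0, 0, 45],
  [0.05, 0, -3, 0, 0, 0, 45],
  [0.05, 0, -7, 0, 0, 0, 45],
  [0.05, 0, -11, 0, 0, 0, 45],
  [0.05, 0, -11, 0, 0, 0, 45],
  [0.05, 0, -11, 0, 0, 0, 45],
  [0.05, 0, -11, 0, 0, 0, 45],
])

```text
time_s: 9.83
tcp_pos: [0.519, -0.0097, 0.1622]
ee_rot: [[1.0, -0.0, 0.0], [-0.0, -1.0, 0.0], [0.0, -0.0, -1.0]]
wrist_force: [-0.3, 0.1, -0.5]
grip_width: 0.0383
grip_force: 0.0
```

```bash
python3 - <<'E'
from h import *
st()
# brush: handle axis from crop c1 edges (4x crop of top0)
P1=lambda X,Y:((X+.5)/4-.5+130,(Y+.5)/4-.5+145)
img=cv2.imread("pics/top0.png");h=cv2.cvtColor(cv2.GaussianBlur(img,(3,3),0),cv2.COLOR_BGR2HSV).astype(int)
a=h[225:235,303].mean(0);print("handle hsv",a)
for y in range(214,250,4):
    l=np.array([img[y,x].astype(int) for x in range(290,322)]);print(y,[int(q[0]) for q in l])
E
```

```text
t 9.8 tcp [ 0.519  -0.0097  0.1622] phi -0.01 F [-0.3  0.1 -0.5] w 0.0383 gf 0.0
handle hsv [ 15.1 157.  115.3]
214 [70, 73, 82, 91, 66, 48, 43, 47, 44, 45, 46, 52, 41, 40, 56, 50, 57, 70, 72, 62, 57, 64, 64, 62, 57, 58, 68, 65, 61, 65, 64, 60]
218 [73, 73, 77, 78, 68, 49, 42, 47, 53, 50, 48, 45, 42, 34, 52, 50, 42, 52, 63, 66, 61, 66, 59, 62, 63, 53, 63, 54, 60, 60, 61, 55]
222 [85, 80, 82, 83, 81, 63, 49, 50, 51, 44, 47, 43, 43, 36, 37, 56, 49, 54, 64, 68, 65, 58, 59, 56, 57, 55, 54, 51, 56, 65, 63, 58]
226 [83, 83, 77, 78, 82, 85, 60, 49, 52, 45, 45, 37, 43, 52, 34, 40, 56, 50, 48, 58, 65, 62, 53, 57, 61, 59, 57, 69, 72, 66, 59, 56]
230 [81, 81, 80, 77, 76, 72, 64, 40, 46, 48, 52, 47, 42, 47, 44, 33, 51, 70, 55, 49, 50, 68, 69, 65, 59, 65, 64, 61, 50, 52, 59, 67]
234 [83, 78, 75, 80, 78, 79, 80, 63, 45, 53, 52, 45, 45, 40, 44, 35, 35, 51, 63, 58, 52, 57, 60, 67, 71, 65, 58, 56, 57, 57, 62, 59]
238 [83, 76, 82, 79, 82, 85, 84, 78, 52, 42, 54, 41, 45, 47, 43, 44, 45, 43, 56, 57, 62, 56, 59, 79, 82, 80, 87, 86, 80, 79, 80, 76]
242 [78, 82, 81, 82, 82, 81, 82, 79, 66, 48, 46, 44, 48, 50, 44, 45, 40, 41, 51, 59, 58, 59, 61, 61, 78, 82, 84, 80, 83, 77, 81, 76]
246 [84, 79, 88, 86, 80, 82, 84, 80, 83, 60, 38, 42, 58, 47, 49, 41, 48, 41, 36, 51, 60, 56, 60, 56, 57, 72, 69, 78, 78, 73, 77, 77]
```

```bash
python3 - <<'E'
from h import *
a=onz("top",298.7,211.4,.016)[:2];b=onz("top",306.9,269.6,.014)[:2];d=(b-a)/np.linalg.norm(b-a)
e=onz("top",309.4,287.9,.010)[:2]
print(a,b,e,np.degrees(np.arctan2(d[1],d[0])),np.linalg.norm(e-a))
o=a+d*.5*((e-a)@d);print("origin",o,"grip",o-.015*d); g=o-.015*d
phi=np.degrees(np.arctan2(-d[1],-d[0]));st();go(g[0],g[1],.13,phi);go(g[0],g[1],.017,phi)
E
```

```text
[0.53254763 0.05676828] [0.38369492 0.0307386 ] [0.33723797 0.02293504] -170.08105725018027 0.19821844801041827
origin [0.43491997 0.03969626] grip [0.44969576 0.04228008]
t 9.8 tcp [ 0.519  -0.0097  0.1622] phi -0.01 F [-0.3  0.1 -0.5] w 0.0383 gf 0.0
go [-6.93 -5.2   3.22] [-0.    -0.    -0.173] rows 2.2
go [-6.93 -5.2  14.52] [-0.    -0.    -0.173] rows 4.1
```

jog_arm([
  [-3.5, -2.6, 1.5, 0, 0, -0.1, 45],
  [-6.9, -5.2, 3.2, 0, 0, -0.173, 45],
  [-6.9, -5.2, 6, 0, 0, -0.173, 45],
  [-6.9, -5.2, 10, 0, 0, -0.173, 45],
  [-6.9, -5.2, 13, 0, 0, -0.173, 45],
  [-6.9, -5.2, 14.4, 0, 0, -0.173, 45],
  [-6.9, -5.2, 14.4, 0, 0, -0.173, 45],
  [-6.9, -5.2, 14.4, 0, 0, -0.173, 45],
  [-6.9, -5.2, 14.4, 0, 0, -0.173, 0],
  [-6.9, -5.2, 14.4, 0, 0, -0.173, 0],
  [-6.9, -5.2, 14.4, 0, 0, -0.173, 0],
  [-6.9, -5.2, 14.4, 0, 0, -0.173, 0],
  [-6.9, -5.2, 14.4, 0, 0, -0.173, 0],
  [-6.9, -5.2, 14.4, 0, 0, -0.173, 0],
], newtons=35)

```text
time_s: 11.0
tcp_pos: [0.4507, 0.0422, 0.0188]
ee_rot: [[0.985, 0.172, 0.001], [0.172, -0.985, 0.0], [0.001, 0.0, -1.0]]
wrist_force: [0.4, -0.9, -1.0]
grip_width: 0.0233
grip_force: 34.9
```

```bash
python3 - <<'E'
from h import *
st()
E
```

```text
t 11.0 tcp [0.4507 0.0422 0.0188] phi 9.9 F [ 0.4 -0.9 -1. ] w 0.0233 gf 34.9
```

jog_arm([
  [0, 0, -2, 0, 0, 0, 0],
  [0, 0, -5, 0, 0, 0, 0],
  [0, 0, -9, 0, 0, 0, 0],
  [0, 0, -11, 0, 0, 0, 0],
  [-0.2, 3, -11, 0, 0, 0, 0],
  [-0.4, 7, -11, 0, 0, 0.05, 0],
  [-0.6, 11, -11, 0, 0, 0.1, 0],
  [-0.8, 15, -11, 0, 0, 0.15, 0],
  [-1, 19, -11, 0, 0, 0.2, 0],
  [-1.2, 23, -11, 0, 0, 0.25, 0],
  [-1.4, 27, -11, 0, 0, 0.3, 0],
  [-1.6, 31, -11, 0, 0, 0.36, 0],
  [-1.8, 35, -11, 0, 0, 0.36, 0],
  [-1.9, 39, -11, 0, 0, 0.36, 0],
  [-2, 41, -11, 0, 0, 0.36, 0],
  [-2, 42.1, -11, 0, 0, 0.36, 0],
  [-2, 42.1, -11, 0, 0, 0.36, 0],
  [-2, 42.1, -11, 0, 0, 0.36, 0],
  [-2, 42.1, -11, 0, 0, 0.36, 0],
  [-2, 42.1, -11, 0, 0, 0.36, 0],
])

```text
time_s: 12.67
tcp_pos: [0.5026, -0.3737, 0.1281]
ee_rot: [[0.983, -0.185, -0.001], [-0.185, -0.983, 0.002], [-0.001, -0.001, -1.0]]
wrist_force: [-0.1, 0.1, -0.6]
grip_width: 0.023
grip_force: 34.9
```

```bash
python3 - <<'E'
from h import *
st();go(.504,-.3765,.0275,-10.8)
b=r.grab_frame("side");t=r.grab_frame("top")
z=lambda im,x0,y0,w,h,s:cv2.resize(im[y0:y0+h,x0:x0+w],None,fx=s,fy=s,interpolation=2)
cv2.imwrite("pics/f1.png",np.hstack([z(b,260,100,160,160,2.5),z(t,300,140,160,160,2.5)]))
E
```

```text
t 12.7 tcp [ 0.5026 -0.3737  0.1281] phi -10.64 F [-0.1  0.1 -0.6] w 0.023 gf 34.9
go [ 0.2   0.26 10.06] [-0.001  0.001  0.003] rows 2.4
```

View pics/f1.png

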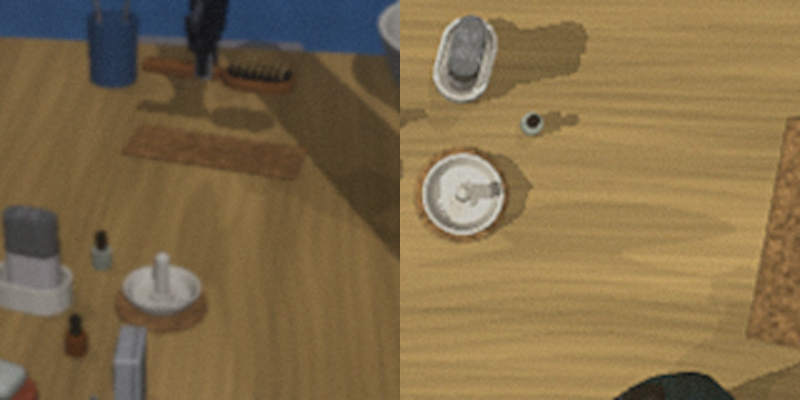

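The dish is concentric on the round pad and the brush is held level above the long pad. Lowering it now.

jog_arm([
  [0.2, 0.25, 4, 0, 0, 0, 0],
  [0.2, 0.25, 7.5, 0, 0, 0, 0],
  [0.2, 0.25, 9, 0, 0, 0, 0],
  [0.2, 0.25, 9.8, 0, 0, 0, 0],
  [0.2, 0.25, 10.1, 0, 0, 0, 0],
  [0.2, 0.25, 10.15, 0, 0, 0, 0],
  [0.2, 0.25, 10.15, 0, 0, 0, 0],
])

```text
time_s: 13.35
tcp_pos: [0.5052, -0.3788, 0.0277]
ee_rot: [[0.983, -0.186, 0.001], [-0.186, -0.983, -0.001], [0.001, 0.001, -1.0]]
wrist_force: [0.7, -0.3, -0.7]
grip_width: 0.0226
grip_force: 34.9
```

```bash
python3 - <<'E'
from h import *
st();go(.504,-.3765,.0275,-10.8)
E
```

```text
t 13.3 tcp [ 0.5052 -0.3788  0.0277] phi -10.69 F [ 0.7 -0.3 -0.7] w 0.0226 gf 34.9
go [-0.16 -0.21  0.02] [ 0.001 -0.001  0.002] rows 0.1
```

jog_arm([
  [-0.15, -0.2, 0, 0, 0, 0, 0],
  [-0.15, -0.2, 0.1, 0, 0, 0, 0],
  [-0.15, -0.2, 0.12, 0, 0, 0, 0],
  [-0.15, -0.2, 0.12, 0, 0, 0, 0],
  [-0.15, -0.2, 0.12, 0, 0, 0, 45],
  [-0.15, -0.2, 0.12, 0, 0, 0, 45],
  [-0.15, -0.2, 0.12, 0, 0, 0, 45],
  [-0.15, -0.2, 0.12, 0, 0, 0, 45],
  [-0.15, -0.2, -3, 0, 0, 0, 45],
  [-0.15, -0.2, -7, 0, 0, 0, 45],
  [-0.15, -0.2, -11, 0, 0, 0, 45],
  [-0.15, -0.2, -15, 0, 0, 0, 45],
  [-0.15, -0.2, -17, 0, 0, 0, 45],
  [-0.15, -0.2, -17, 0, 0, 0, 45],
  [-0.15, -0.2, -17, 0, 0, 0, 45],
  [-0.15, -0.2, -17, 0, 0, 0, 45],
])

```text
time_s: 14.68
tcp_pos: [0.5027, -0.376, 0.1958]
ee_rot: [[0.983, -0.186, -0.001], [-0.186, -0.983, 0.001], [-0.001, -0.001, -1.0]]
wrist_force: [-0.0, -0.0, -0.7]
grip_width: 0.0386
grip_force: 0.0
```

```bash
python3 - <<'E'
from h import *
st();go(.5275,.1615,.2,1.7)
E
```

```text
t 14.7 tcp [ 0.5027 -0.376   0.1958] phi -10.73 F [-0.  -0.  -0.7] w 0.0386 gf 0.0
go [ -7.57 -53.27  -0.36] [-0.001  0.001 -0.217] rows 12.9
```

jog_arm([
  [-0.6, -4, 0, 0, 0, 0, 95],
  [-1.2, -8, 0, 0, 0, -0.05, 95],
  [-1.8, -12, 0, 0, 0, -0.1, 95],
  [-2.3, -16, 0, 0, 0, -0.15, 95],
  [-2.9, -20, 0, 0, 0, -0.217, 95],
  [-3.5, -24, 0, 0, 0, -0.217, 95],
  [-4, -28, 0, 0, 0, -0.217, 95],
  [-4.6, -32, 0, 0, 0, -0.217, 95],
  [-5.2, -36, 0, 0, 0, -0.217, 95],
  [-5.8, -40, 0, 0, 0, -0.217, 95],
  [-6.3, -44, 0, 0, 0, -0.217, 95],
  [-6.9, -48, 0, 0, 0, -0.217, 95],
  [-7.4, -51.5, 0, 0, 0, -0.217, 95],
  [-7.5, -53.3, 0, 0, 0, -0.217, 95],
  [-7.5, -53.3, 0, 0, 0, -0.217, 95],
  [-7.5, -53.3, 0, 0, 0, -0.217, 95],
  [-7.5, -53.3, 0, 0, 0, -0.217, 95],
  [-7.5, -53.3, 0, 0, 0, -0.217, 95],
])

```text
time_s: 16.18
tcp_pos: [0.5282, 0.1597, 0.1959]
ee_rot: [[1.0, 0.029, -0.002], [0.029, -1.0, -0.001], [-0.002, 0.001, -1.0]]
wrist_force: [0.8, 0.7, -0.4]
grip_width: 0.0814
grip_force: 0.0
```

```bash
python3 - <<'E'
from h import *
st();go(.5275,.1622,.068,1.7)
t=r.grab_frame("top");b=r.grab_frame("side")
z=lambda im,x0,y0,w,h,s:cv2.resize(im[y0:y0+h,x0:x0+w],None,fx=s,fy=s,interpolation=2)
cv2.imwrite("pics/g1.png",np.hstack([z(t,425,170,80,120,5),z(b,270,130,80,120,5)]))
E
```

```text
t 16.2 tcp [0.5282 0.1597 0.1959] phi 1.64 F [ 0.8  0.7 -0.4] w 0.0814 gf 0.0
go [-0.04 -0.26 12.79] [ 0.001  0.002 -0.001] rows 3.1
```

View pics/g1.png

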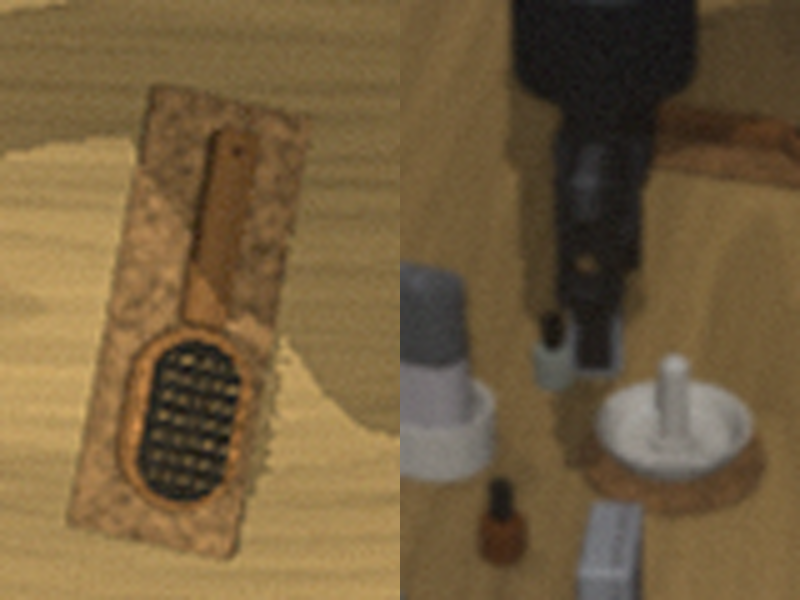

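The brush lies on the long pad, possibly a few mm to the right. I'll check numerically (handle end (237,125), head end (178,512), pad corners as seen).

```bash
python3 - <<'E'
from h import *
P=lambda X,Y:((X+.5)/5-.5+425,(Y+.5)/5-.5+170)
w=lambda X,Y,z:onz("top",*P(X,Y),z)[:2]
pad=np.array([w(*p,.008) for p in[(150,85),(308,118),(235,560),(68,525)]]);c=pad.mean(0);d=pad[0]+pad[1]-pad[2]-pad[3];d/=np.linalg.norm(d);n=np.array([-d[1],d[0]])
print("pad",c,np.degrees(np.arctan2(d[1],d[0])))
for nm,X,Y,z in[("handle end",237,126,.024),("handle end mid",235,145,.024),("handle low mid",206,316,.024),("head L",119,430,.018),("head R",255,430,.018),("head end",178,513,.018)]:
    v=w(X,Y,z)-c;print(nm,np.round(1000*np.array([v@d,v@n]),1))
E
```

```text
pad [ 0.48796042 -0.37171139] -10.183432182319414
handle end [102.1  -1. ]
handle end mid [92.1 -1.6]
handle low mid [ 2.  -2.1]
head L [-64.1  29.6]
head R [-49.8 -38.8]
head end [-99.4  -7.4]
```

Within about 3 mm and 1–2°, which is good enough. Next, descend on the tin.

jog_arm([
  [0, -0.1, 4, 0, 0, 0, 95],
  [0, -0.1, 8, 0, 0, 0, 95],
  [0, -0.1, 11, 0, 0, 0, 95],
  [0, -0.1, 12.5, 0, 0, 0, 95],
  [0, -0.1, 12.5, 0, 0, 0, 95],
  [0, -0.1, 12.5, 0, 0, 0, 95],
])

```text
time_s: 16.78
tcp_pos: [0.5284, 0.1613, 0.0714]
ee_rot: [[1.0, 0.029, -0.002], [0.029, -1.0, -0.0], [-0.002, 0.0, -1.0]]
wrist_force: [0.3, 0.3, -0.3]
grip_width: 0.0812
grip_force: 0.0
```

```bash
python3 - <<'E'
from h import *
st();go(.5275,.1622,.068,1.7)
E
```

```text
t 16.8 tcp [0.5284 0.1613 0.0714] phi 1.64 F [ 0.3  0.3 -0.3] w 0.0812 gf 0.0
go [-0.09 -0.1   0.34] [ 0.     0.002 -0.001] rows 0.1
```

jog_arm([
  [-0.1, -0.1, 0.2, 0, 0, 0, 95],
  [-0.1, -0.1, 0.2, 0, 0, 0, 0],
  [-0.1, -0.1, 0.2, 0, 0, 0, 0],
  [-0.1, -0.1, 0.2, 0, 0, 0, 0],
  [-0.1, -0.1, 0.2, 0, 0, 0, 0],
  [-0.1, -0.1, 0.2, 0, 0, 0, 0],
  [-0.1, -0.1, 0.2, 0, 0, 0, 0],
  [-0.1, -0.1, 0.2, 0, 0, 0, 0],
  [-0.1, -0.1, 0.2, 0, 0, 0, 0],
], newtons=35)

```text
time_s: 17.53
tcp_pos: [0.5289, 0.1633, 0.0713]
ee_rot: [[1.0, 0.03, 0.003], [0.03, -1.0, 0.0], [0.003, -0.0, -1.0]]
wrist_force: [-1.0, -0.4, 7.6]
grip_width: 0.0549
grip_force: 36.8
```

```bash
python3 - <<'E'
from h import *
st()
E
```

```text
t 17.5 tcp [0.5289 0.1633 0.0713] phi 1.72 F [-1.  -0.4  7.6] w 0.0549 gf 36.8
```

jog_arm([
  [0, 0, -2, 0, 0, 0, 0],
  [0, 0, -5, 0, 0, 0, 0],
  [0, 0, -9, 0, 0, 0, 0],
  [0, 0, -13, 0, 0, 0, 0],
  [0, 0, -17, 0, 0, 0, 0],
  [0, 0, -19, 0, 0, 0, 0],
  [1, -3, -19, 0, 0, 0, 0],
  [2, -6, -19, 0, 0, -0.05, 0],
  [3, -9, -19, 0, 0, -0.084, 0],
  [4, -12, -19, 0, 0, -0.084, 0],
  [5, -15, -19, 0, 0, -0.084, 0],
  [6, -18, -19, 0, 0, -0.084, 0],
  [6.9, -20.7, -19, 0, 0, -0.084, 0],
  [6.9, -20.7, -19, 0, 0, -0.084, 0],
  [6.9, -20.7, -19, 0, 0, -0.084, 0],
  [6.9, -20.7, -19, 0, 0, -0.084, 0],
  [6.9, -20.7, -19, 0, 0, -0.084, 0],
  [6.9, -20.7, -19, 0, 0, -0.084, 0],
])

```text
time_s: 19.03
tcp_pos: [0.5904, 0.3707, 0.2601]
ee_rot: [[0.994, 0.112, -0.0], [0.112, -0.994, -0.0], [-0.0, 0.0, -1.0]]
wrist_force: [0.3, 0.8, -1.6]
grip_width: 0.0553
grip_force: 38.5
```

```bash
python3 - <<'E'
from h import *
st();go(.592,.3727,.1723,6.5);b=r.grab_frame("side")
cv2.imwrite("pics/k1.png",cv2.resize(b[180:360,190:390],None,fx=4,fy=4*.82,interpolation=2))
E
```

```text
t 19.0 tcp [0.5904 0.3707 0.2601] phi 6.46 F [ 0.3  0.8 -1.6] w 0.0553 gf 38.5
go [ 0.18 -0.18  8.78] [ 0.     0.    -0.001] rows 2.1
```

View pics/k1.png

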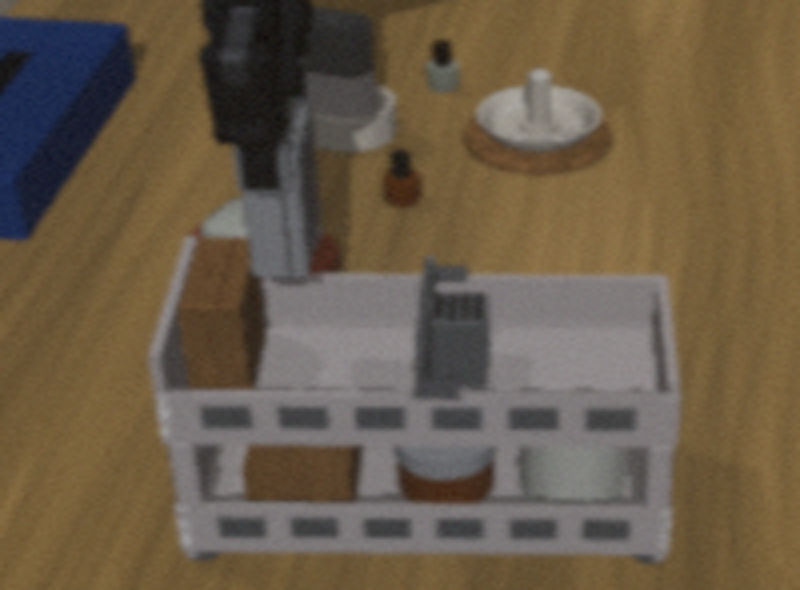

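The tin hangs upright just clear of the carton, with the stop well behind it. I'll lower it into the tray.

jog_arm([
  [0, -0.1, 2.5, 0, 0, 0, 0],
  [0, -0.1, 5, 0, 0, 0, 0],
  [0, -0.1, 7, 0, 0, 0, 0],
  [0, -0.1, 8, 0, 0, 0, 0],
  [0, -0.1, 8.3, 0, 0, 0, 0],
  [0, -0.1, 8.3, 0, 0, 0, 0],
  [0, -0.1, 8.3, 0, 0, 0, 0],
])

```text
time_s: 19.67
tcp_pos: [0.5913, 0.3732, 0.1781]
ee_rot: [[0.994, 0.113, 0.002], [0.113, -0.994, 0.001], [0.002, -0.001, -1.0]]
wrist_force: [-0.1, 0.6, -0.4]
grip_width: 0.0553
grip_force: 38.5
```

```bash
python3 - <<'E'
from h import *
st();go(.591,.3727,.172,6.5);t=r.grab_frame("top");b=r.grab_frame("side")
z=lambda im,x0,y0,w,h,s:cv2.resize(im[y0:y0+h,x0:x0+w],None,fx=s,fy=s,interpolation=2)
cv2.imwrite("pics/k2.png",np.hstack([z(t,130,140,80,80,5),z(b,225,230,80,80,5)]))
E
```

```text
t 19.7 tcp [0.5913 0.3732 0.1781] phi 6.5 F [-0.1  0.6 -0.4] w 0.0553 gf 38.5
go [-0.04  0.04  0.61] [-0.001 -0.002  0.   ] rows 0.1
```

View pics/k2.png

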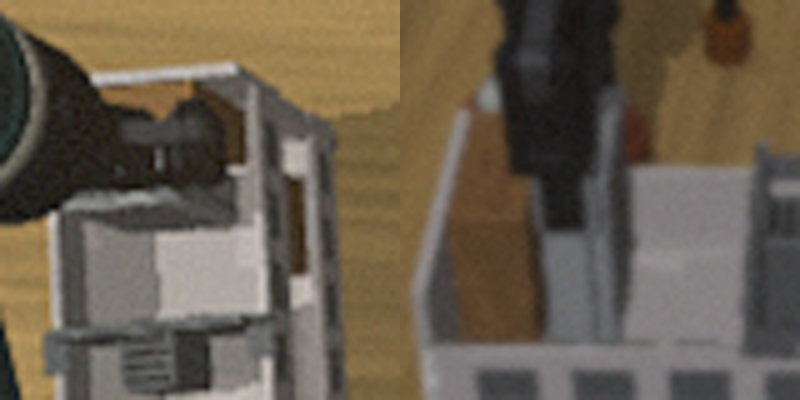

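The tin is between the carton and the stop, clear of the walls. I'll set it down and release.

jog_arm([
  [0, 0, 0.3, 0, 0, 0, 0],
  [0, 0, 0.55, 0, 0, 0, 0],
  [0, 0, 0.65, 0, 0, 0, 0],
  [0, 0, 0.65, 0, 0, 0, 0],
  [0, 0, 0.65, 0, 0, 0, 85],
  [0, 0, 0.65, 0, 0, 0, 85],
  [0, 0, 0.65, 0, 0, 0, 85],
  [0, 0, 0.65, 0, 0, 0, 85],
  [0, 0, 0.65, 0, 0, 0, 85],
  [0, 0, -3, 0, 0, 0, 85],
  [0, 0, -7, 0, 0, 0, 85],
  [0, 0, -10, 0, 0, 0, 85],
  [0, 0, -10, 0, 0, 0, 85],
  [0, 0, -10, 0, 0, 0, 0],
  [0, 0, -10, 0, 0, 0, 0],
  [0, 0, -10, 0, 0, 0, 0],
])

```text
time_s: 21.1
tcp_pos: [0.5895, 0.3725, 0.275]
ee_rot: [[0.994, 0.114, -0.003], [0.114, -0.994, -0.001], [-0.003, 0.001, -1.0]]
wrist_force: [-0.8, -0.6, -0.6]
grip_width: 0.0369
grip_force: 0.0
```

```bash
python3 - <<'E'
from h import *
st()
c=np.array([.5284,.3686]);a=np.radians(6.5);d=np.array([np.cos(a),np.sin(a)]);n=np.array([-d[1],d[0]])
f=np.array([[.5218,.4123],[.5327,.3151]]).mean(0)
print("face rack xy",(f-c)@d,(f-c)@n)
p=c-d*.065;print(p);go(*p,.28,6.5)
print("down",.1+.026+.014,"behind block at", -.002-.031)
E
```

```text
t 21.1 tcp [0.5895 0.3725 0.275 ] phi 6.52 F [-0.8 -0.6 -0.6] w 0.0369 gf 0.0
face rack xy -0.0016973033814907984 -0.004738318396982148
[0.46381783 0.36124179]
go [-12.62  -0.31  -0.46] [0.001 0.003 0.   ] rows 3.0
down 0.14 behind block at -0.033
```

jog_arm([
  [-4, -0.1, 0, 0, 0, 0, 0],
  [-8, -0.2, 0, 0, 0, 0, 0],
  [-12, -0.3, 0, 0, 0, 0, 0],
  [-12.6, -0.3, 0, 0, 0, 0, 0],
  [-12.6, -0.3, 0, 0, 0, 0, 0],
  [-12.6, -0.3, 0, 0, 0, 0, 0],
  [-12.6, -0.3, 4, 0, 0, 0, 0],
  [-12.6, -0.3, 8, 0, 0, 0, 0],
  [-12.6, -0.3, 12, 0, 0, 0, 0],
  [-12.6, -0.3, 13.7, 0, 0, 0, 0],
  [-12.6, -0.3, 13.7, 0, 0, 0, 0],
  [-12.6, -0.3, 13.7, 0, 0, 0, 0],
  [-12.6, -0.3, 13.7, 0, 0, 0, 0],
])

```text
time_s: 22.18
tcp_pos: [0.4671, 0.3624, 0.1409]
ee_rot: [[0.994, 0.113, 0.002], [0.113, -0.994, 0.001], [0.002, -0.001, -1.0]]
wrist_force: [1.2, 0.5, -0.6]
grip_width: -0.0
grip_force: 0.0
```

```bash
cat >> h.py <<'E'
def rk():
    c=np.array([.5284,.3686]);a=np.radians(6.5);d=np.array([np.cos(a),np.sin(a)]);n=np.array([-d[1],d[0]]);v=np.array(r.state()["tcp_pos"])[:2]-c
    st();print("rack xy mm",np.round([v@d*1000,v@n*1000],1),"Fx",round(float(np.array(r.state()["wrist_force"])[:2]@d),2))
E
python3 -c "
from h import *
rk()"
```

```text
t 22.2 tcp [0.4671 0.3624 0.1409] phi 6.49 F [ 1.2  0.5 -0.6] w -0.0 gf 0.0
rack xy mm [-61.6   0.8] Fx 1.22
```

jog_arm([
  [0.6, 0.05, 0, 0, 0, 0, 0],
  [1.2, 0.05, 0, 0, 0, 0, 0],
  [1.7, 0.05, 0, 0, 0, 0, 0],
  [2.2, 0.05, 0, 0, 0, 0, 0],
  [2.7, 0.05, 0, 0, 0, 0, 0],
  [3.2, 0.05, 0, 0, 0, 0, 0],
  [3.7, 0.05, 0, 0, 0, 0, 0],
  [4.2, 0.05, 0, 0, 0, 0, 0],
  [4.7, 0.05, 0, 0, 0, 0, 0],
  [5.2, 0.05, 0, 0, 0, 0, 0],
  [5.7, 0.05, 0, 0, 0, 0, 0],
  [6.1, 0.05, 0, 0, 0, 0, 0],
  [6.4, 0.05, 0, 0, 0, 0, 0],
  [6.4, 0.05, 0, 0, 0, 0, 0],
  [6.4, 0.05, 0, 0, 0, 0, 0],
])

```text
time_s: 23.43
tcp_pos: [0.5291, 0.3685, 0.1398]
ee_rot: [[0.994, 0.113, 0.0], [0.113, -0.994, 0.0], [0.001, -0.0, -1.0]]
wrist_force: [-0.7, 0.3, -0.4]
grip_width: 0.0001
grip_force: 0.0
```

```bash
python3 -c "
from h import *
rk()"
```

```text
t 23.4 tcp [0.5291 0.3685 0.1398] phi 6.51 F [-0.7  0.3 -0.4] w 0.0001 gf 0.0
rack xy mm [ 0.7 -0.1] Fx -0.65
```

jog_arm([
  [0.2, 0, 0, 0, 0, 0, 0],
  [0.4, 0, 0, 0, 0, 0, 0],
  [0.6, 0, 0, 0, 0, 0, 0],
  [0.8, 0, 0, 0, 0, 0, 0],
  [0.9, 0, 0, 0, 0, 0, 0],
  [0.9, 0, 0, 0, 0, 0, 0],
  [0.9, 0, 0, 0, 0, 0, 0],
])

```text
time_s: 24.02
tcp_pos: [0.5378, 0.3695, 0.1398]
ee_rot: [[0.994, 0.113, 0.0], [0.113, -0.994, 0.0], [0.0, -0.0, -1.0]]
wrist_force: [-0.5, 0.7, 0.1]
grip_width: 0.0001
grip_force: 0.2
```

```bash
python3 - <<'E'
from h import *
rk();t=r.grab_frame("top");b=r.grab_frame("side")
z=lambda im,x0,y0,w,h,s:cv2.resize(im[y0:y0+h,x0:x0+w],None,fx=s,fy=s,interpolation=2)
cv2.imwrite("pics/m1.png",np.hstack([z(t,130,140,80,80,5),z(b,225,230,80,80,5)]))
E
```

```text
t 24.0 tcp [0.5378 0.3695 0.1398] phi 6.51 F [-0.5  0.7  0.1] w 0.0001 gf 0.2
rack xy mm [ 9.5 -0.2] Fx -0.39
```

View pics/m1.png

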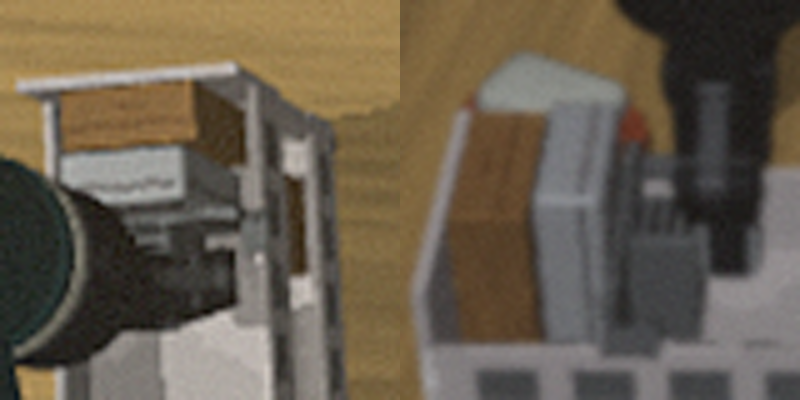

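The stop has almost reached the tin, the tin is almost at the carton, and both stand upright. I'll go on in small steps, watching the force.

jog_arm([
  [0.1, 0, 0, 0, 0, 0, 0],
  [0.2, 0, 0, 0, 0, 0, 0],
  [0.3, 0, 0, 0, 0, 0, 0],
  [0.3, 0, 0, 0, 0, 0, 0],
  [0.3, 0, 0, 0, 0, 0, 0],
])

```text
time_s: 24.53
tcp_pos: [0.5406, 0.3699, 0.1399]
ee_rot: [[0.994, 0.114, 0.0], [0.114, -0.994, 0.0], [0.0, -0.0, -1.0]]
wrist_force: [-1.5, 0.1, 1.6]
grip_width: -0.0004
grip_force: 0.8
```

```bash
python3 -c "
from h import *
rk()"
```

```text
t 24.5 tcp [0.5406 0.3699 0.1399] phi 6.52 F [-1.5  0.1  1.6] w -0.0004 gf 0.8
rack xy mm [12.3 -0.1] Fx -1.45
```

jog_arm([
  [0.05, 0, 0, 0, 0, 0, 0],
  [0.1, 0, 0, 0, 0, 0, 0],
  [0.15, 0, 0, 0, 0, 0, 0],
  [0.15, 0, 0, 0, 0, 0, 0],
  [0.15, 0, 0, 0, 0, 0, 0],
])

```text
time_s: 24.95
tcp_pos: [0.5421, 0.37, 0.1399]
ee_rot: [[0.994, 0.114, 0.0], [0.114, -0.994, 0.0], [0.0, -0.0, -1.0]]
wrist_force: [-2.5, -0.6, 1.3]
grip_width: -0.0001
grip_force: 1.0
```

```bash
python3 -c "
from h import *
rk()"
```

```text
t 24.9 tcp [0.5421 0.37   0.1399] phi 6.52 F [-2.5 -0.6  1.3] w -0.0001 gf 1.0
rack xy mm [13.8 -0.1] Fx -2.53
```

jog_arm([
  [0.05, 0, 0, 0, 0, 0, 0],
  [0.1, 0, 0, 0, 0, 0, 0],
  [0.15, 0, 0, 0, 0, 0, 0],
  [0.15, 0, 0, 0, 0, 0, 0],
  [0.15, 0, 0, 0, 0, 0, 0],
])

```text
time_s: 25.37
tcp_pos: [0.5437, 0.3702, 0.1399]
ee_rot: [[0.994, 0.114, 0.0], [0.114, -0.994, 0.0], [0.0, -0.0, -1.0]]
wrist_force: [-1.4, 0.2, 0.9]
grip_width: -0.0003
grip_force: 0.9
```

```bash
python3 -c "
from h import *
rk()"
```

```text
t 25.4 tcp [0.5437 0.3702 0.1399] phi 6.52 F [-1.4  0.2  0.9] w -0.0003 gf 0.9
rack xy mm [15.4 -0.1] Fx -1.35
```

jog_arm([
  [0.05, 0, 0, 0, 0, 0, 0],
  [0.1, 0, 0, 0, 0, 0, 0],
  [0.1, 0, 0, 0, 0, 0, 0],
  [0.1, 0, 0, 0, 0, 0, 0],
])

```text
time_s: 25.7
tcp_pos: [0.544, 0.3703, 0.1398]
ee_rot: [[0.994, 0.114, -0.001], [0.114, -0.994, -0.0], [-0.001, -0.0, -1.0]]
wrist_force: [-5.2, -0.2, 3.2]
grip_width: 0.0001
grip_force: 2.2
```

```bash
python3 -c "
from h import *
rk()"
```

```text
t 25.7 tcp [0.544  0.3703 0.1398] phi 6.52 F [-5.2 -0.2  3.2] w 0.0001 gf 2.2
rack xy mm [15.7 -0.1] Fx -5.2
```

jog_arm([
  [0.05, 0, 0, 0, 0, 0, 0],
  [0.1, 0, 0, 0, 0, 0, 0],
  [0.1, 0, 0, 0, 0, 0, 0],
  [0.1, 0, 0, 0, 0, 0, 0],
])

```text
time_s: 26.03
tcp_pos: [0.5441, 0.3702, 0.1398]
ee_rot: [[0.994, 0.114, -0.003], [0.114, -0.994, -0.0], [-0.003, 0.0, -1.0]]
wrist_force: [-8.3, -0.5, 4.2]
grip_width: -0.0005
grip_force: 3.6
```

```bash
python3 -c "
from h import *
rk()"
```

```text
t 26.0 tcp [0.5441 0.3702 0.1398] phi 6.52 F [-8.3 -0.5  4.2] w -0.0005 gf 3.6
rack xy mm [15.8 -0.2] Fx -8.27
```

The stack is solid: force rises with no further travel. Back off slowly, raise, and look.

jog_arm([
  [-0.1, 0, 0, 0, 0, 0, 0],
  [-0.3, 0, 0, 0, 0, 0, 0],
  [-0.8, 0, 0, 0, 0, 0, 0],
  [-2, 0, 0, 0, 0, 0, 0],
  [-3, 0, 0, 0, 0, 0, 0],
  [-3, 0, -3, 0, 0, 0, 0],
  [-3, 0, -7, 0, 0, 0, 0],
  [-3, 0, -11, 0, 0, 0, 0],
  [-3, 0, -14, 0, 0, 0, 0],
  [-3, 4, -14, 0, 0, 0, 0],
  [-3, 8, -14, 0, 0, 0, 0],
  [-3, 12, -14, 0, 0, 0, 0],
  [-3, 16, -14, 0, 0, 0, 0],
  [-3, 20, -14, 0, 0, 0, 0],
  [-3, 24, -14, 0, 0, 0, 0],
  [-3, 28, -14, 0, 0, 0, 0],
  [-3, 32, -14, 0, 0, 0, 0],
  [-3, 32, -14, 0, 0, 0, 0],
  [-3, 32, -14, 0, 0, 0, 0],
  [-3, 32, -14, 0, 0, 0, 0],
])

```text
time_s: 27.7
tcp_pos: [0.5519, 0.0493, 0.2798]
ee_rot: [[0.994, 0.112, 0.0], [0.112, -0.994, 0.001], [0.0, -0.001, -1.0]]
wrist_force: [0.7, 0.3, -0.4]
grip_width: -0.0001
grip_force: 0.0
```

```bash
python3 - <<'E'
from h import *
rk();t=r.grab_frame("top");b=r.grab_frame("side")
z=lambda im,x0,y0,w,h,s:cv2.resize(im[y0:y0+h,x0:x0+w],None,fx=s,fy=s,interpolation=2)
A=np.hstack([z(t,130,140,80,60,5),z(b,225,230,80,60,5)])
B=z(b,220,110,200,75,4)
cv2.imwrite("pics/n1.png",np.vstack([A,B]))
E
```

```text
t 27.7 tcp [0.5519 0.0493 0.2798] phi 6.46 F [ 0.7  0.3 -0.4] w -0.0001 gf 0.0
rack xy mm [ -12.8 -319.9] Fx 0.73
```

View pics/n1.png

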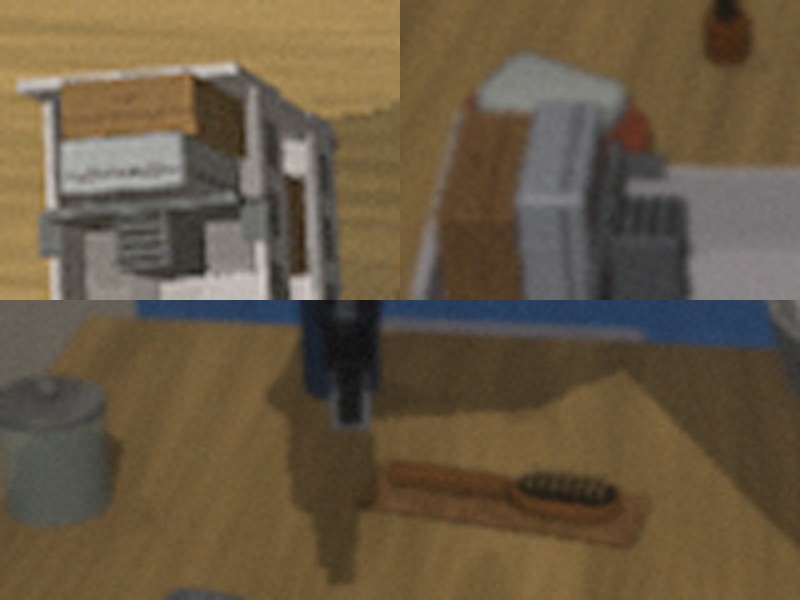

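Carton, tin and stop are tight against the high wall and all upright. The brush lies bristles up along its pad, and the gripper is clear of everything.

```bash
python3 -c "
from h import *
print(r.sign_off())"
```

```text
the job is handed in; nothing more can be done
None
```

The job is handed in at about 28 s: the deodorant stands in the cup, the dish is centred on the round pad, the brush lies bristles up on the long pad (about 3 mm and 1–2° off centre by the camera), and the tin and carton stand upright with the stop pushed snug; no score was returned.

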